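# Centre a wobbly brass fitting on the scale pan and press the weigh key

## Robot

A 7-joint arm with a two-finger parallel gripper is mounted at the origin on the work surface. World frame = base frame: x ahead of the robot, y to its left, z up, the work surface at z = 0. Lengths are in m, angles in rad, forces in N, time in s.
With the tool pointing down it reaches from about 0.4 to 0.85 m from the base axis. Payload 4.5 kg.
Tool frame: the origin (TCP) lies midway between the tips of the shut fingers; the grasp point (between the pads) lies behind it (hold_point_z is the z of the grasp point in the tool frame, in m); z points along the fingers, y is the direction in which the jaws open and shut (so a half turn about z gives the same grasp; the last joint's range is limited). The gripper opens to 85 mm and grips with 20 to 120 N. Pads are 22 mm wide; open, the fingers measure 114 mm over their backs; the gripper's body (76 mm by 85 mm) begins 54 mm behind the grasp point. The pads swing forward as they close: fully open they stand 13 mm farther back than shut.
Start: joints at [1.156, 0.689, -0.195, 1.565, 0.157, 0.902, -0.215], TCP at [0.271, -0.563, 0.231] pointing down, gripper open.
Joint ranges: [-3.01, 3.01], [-0.46, 2.08], [-1.47, 1.51], [0.13, 2.56], [-1, 4.14], [0.04, 2.09], [-2.66, 2.66]. Speed limits (rad/s): [2.57, 2.57, 3.14, 3.14, 3.14, 3.14, 3.14].

## Interface

Orientations are given as a unit quaternion [x, y, z, w].
In Python, from workcell import * gives the robot as it stands. The module is installed in compiled form; this text tells all that it offers. Calls block until the motion is done:
- move_ptp(position, orientation): joint-space move of the TCP to a pose.
- movel(position, attitude=None, feed=0.15, force_limit=None): straight line of the TCP; attitude=None keeps the orientation; feed is the mean speed in m/s. With force_limit (N) it stops when the force on the tool has changed by that much, and returns True; else False.
- move_j(angles): joint-space move.
- open_jaws() and grab(f_grip=None): open the fingers fully, or close them until they stop; f_grip is the grip in N (None keeps the last).
- pause(seconds).
- inverse_kinematics(position, orientation): joint angles nearest the present ones, or None.
- capture(name): name is "scene" or "top"; returns the picture (480x640x3 uint8, red, green, blue); there is no depth.
- calibration(name): a dict with "fx", "fy", "cx", "cy" (pixels), "position" and "attitude" of the camera in the world. Camera axes: x right, y down, z forward; pixel columns grow to the right and rows downward; lengths in m; the calibration is good to about 2 mm. A picture is of the moment at which its call begins. calibration takes no time and is no camera call.
A pose or a line that the arm cannot do raises IKError and nothing moves.
- close_job(): hands the job in, once; it reports no verdict.
Trained networks look in the newest picture that a camera, given by its name, has taken for a name from the list of things; names that differ only in an ending like _2 or _b are one class to them, and where a whole thing is asked for, a point or a joint stands for the part that bears it (a point fixed in the world has none). Each returns a list of dicts, best first, with "p" (0 to 1); they miss things now and then, are a little off and sometimes report something else, mostly with a low value. They report only what shows in the picture. A call takes as long as a camera call. They do not tell look-alikes from the thing itself.
- spot_in(query, camera): "uv" ([column, row] in pixels, amid what is visible of it).
- outline_of(query, camera): "region" (480x640 bool, what is visible of it) and "uv" ([column, row] in pixels, amid what is visible of it).
- spot_point(query, camera): "uv" ([column, row] in pixels: a listed point, or the origin of a listed thing).
Readings, each from a call of its own:
- current_time_s(): time.
- current_joints(): joint angles.
- current_dq(): joint speeds.
- current_joint_efforts(): joint torques, N m.
- current_tcp_pos(): TCP position.
- current_tcp_rot(): TCP orientation.
- current_contact_force(): force on the tool from outside, world axes, zero at the start.
- current_moment(): the same for the moment, N m.
- current_gripper_width(): opening from 0.0 (shut) to 1.0 (fully open).
Only numpy, scipy, OpenCV 4.12 (cv2) and the standard library are available. Lean on these libraries where they do the work, as an engineer would, in place of code of your own. Each camera call takes 0.05 s, during which the arm holds its last target. There are 200 camera calls.

## Task

The brass fitting standing on the small round pan of the counting scale is off-centre. With light fingertip taps or pushes against its collar, move it until it stands in the middle of the engraved ring, upright and let go of, never lifting it, rocking it far over or knocking it off; only then press the scale's round key fully down and release it. Leave all the other things where they are.

Things in the scene. Friction and masses are not known exactly. Their poses are not given: they have to be found in the camera images.
- fitting: Brass fitting, 54 mm tall, loose, 0.18-0.33 kg, round about z. Foot 28 mm diameter (0-7 mm up), collar, the widest part, 44 mm (7-15 mm up), body 32 mm (to 40), heavy head 36 mm (to 54); centre of mass 30 mm up. Origin: centre of its underside. Pushed at the collar, slowly, it slides (friction 0.5-0.7, 1-2.5 N); pushed higher up or struck fast it rocks and can topple.
- pan_top (a point): Centre of the top face of the scale's round steel pan, on which the fitting stands: a fixed flat disc, 120 mm diameter, 8 mm thick, no rim, its top 70 mm above the table, overhanging the scale's base. A dark engraved ring about this centre has an inner diameter of 60 mm. z up; its x and y mean nothing.
- key_top (a point): Centre of the top face of the round grey weigh key, 24 mm diameter, in a round black housing 44 mm in diameter (12 mm high) on the scale's key console; about 75 mm above the table when up, 131 mm from the pan's centre. Pressed straight down.
- key (a joint): Travel of the weigh key: 0 = up, 0.005 m = fully down. Springs back by itself; fully down takes 4 N.
- scale: Counting scale, fixed. Origin on the table exactly under the pan's centre. White base 180 mm (x) by 170 mm (y) under the pan, top 45 mm above the table; key console along its -y side, y = -80 to -175 mm, top 58 mm above the table. The key lies at x = 30, y = -127 mm in this frame.
- nut: Brass ring nut, 22 mm diameter, 9 mm high, lying on the corner of the scale's base at x = 68, y = 62 mm of the scale, below the pan's level. Origin: centre of its underside. Leave alone.
- nipple: Another brass fitting, 42 mm diameter, 52 mm tall, standing on the table beyond the scale. Origin: centre of its underside. Leave alone.
- coupler: Grey plastic sleeve, 48 mm diameter, 45 mm tall, standing on the table beyond the scale. Origin: centre of its underside. Leave alone.
- reducer: Grey plastic pipe reducer, 64 mm diameter at the foot, 40 mm at the top, 70 mm tall, on the table beside the key console. Origin: centre of its underside. Leave alone.
- carton: Small cardboard box, 90 x 70 x 55 mm high, on the table beside the key console. Origin: centre of its underside. Leave alone.
- tape: Black tape measure case, 70 x 35 x 60 mm high, on the table on the side of the scale away from the key. Origin: centre of its underside. Leave alone.
- elbow: Grey plastic pipe elbow, about 70 x 70 x 50 mm high, on the table on the side of the scale away from the key. Origin: on its underside, below where the two legs cross. Leave alone.
- tee: White plastic pipe tee, 80 x 61 x 32 mm high, on the table on the robot's side of the scale. Origin: on its underside, below where its legs cross. Leave alone.
Mind the look-alikes: they are no part of the job. Leave any green or pink look-alike of the fitting alone.

How it is judged:
On the way, in this order (a step that is already met when the one before it is completed fails the run):
1. the fitting stands upright and still in the middle of the ring, not touched (horizontal distance between fitting and pan_top below 0.007 m and angle between fitting's own z axis and vertical below 0.06 rad and z of fitting in the frame of pan_top between -0.003 and 0.003 m and linear speed of fitting below 0.01 m/s and contact force between the arm and fitting below 0.05 N), for 0.3 s.
2. the weigh key is pressed down (value of joint key above 0.004 m), for 0.05 s.
At the end, for the whole second after the job is handed in: the fitting stands upright (within 0.06 rad), still, on the pan (within 3 mm in height), its axis within 7 mm of the pan's centre, and the key is up again (within 1 mm) (horizontal distance between fitting and pan_top below 0.007 m and angle between fitting's own z axis and vertical below 0.06 rad and z of fitting in the frame of pan_top between -0.003 and 0.003 m and linear speed of fitting below 0.01 m/s and value of joint key below 0.001 m); the robot touches nothing.
It fails at once if the fitting is rocked more than 0.35 rad (20 degrees) over (angle between fitting's own z axis and vertical above 0.35 rad).
It fails at once if the fitting is lifted (underside more than 10 mm above the pan) or knocked off the pan (z of fitting in the frame of pan_top above 0.01 m or horizontal distance between fitting and pan_top above 0.058 m or z of fitting in the frame of pan_top below -0.01 m).
It fails at once if the fitting is struck or pushed harder than 12 N (contact force between the arm and fitting above 12 N).
It fails at once if the key is pressed while the fitting is off the middle by more than 8 mm (value of joint key above 0.003 m and horizontal distance between fitting and pan_top above 0.008 m).
It fails at once if another thing is moved by more than 20 mm (distance of any of elbow, tee, nut, nipple, coupler, reducer, tape, carton from where it was at the start of the episode above 0.02 m).
It also fails if it takes over 58 s, if anything falls off the work surface, if the arm or the gripper's body presses on something with over 40 N, if the wrist force passes 120 N, or if a joint passes its speed limit or range.

## Working session

There is one attempt and no reset: what is moved stays moved. The work goes in short steps, each a Python script; the robot and the scene stay as the last script left them, time stands still between calls to the robot, and variables do not carry over. Pictures are saved under pics/ and viewed, about 8 in all and at most 12, crops included, and the job is handed in when it is done.

```bash
mkdir -p pics
cat > h.py <<'E'
from workcell import *
import numpy as np, cv2
from scipy.spatial.transform import Rotation as R
def ray(cam,uv):
    c=calibration(cam); d=np.array([(uv[0]-c['cx'])/c['fx'],(uv[1]-c['cy'])/c['fy'],1.])
    return np.array(c['position']), R.from_quat(c['attitude']).apply(d)
def at_z(cam,uv,z):
    p,d=ray(cam,uv); return p+d*(z-p[2])/d[2]
def proj(cam,P):
    c=calibration(cam); q=R.from_quat(c['attitude']).inv().apply(np.asarray(P)-c['position'])
    return np.array([c['fx']*q[...,0]/q[...,2]+c['cx'],c['fy']*q[...,1]/q[...,2]+c['cy']]).T
def save(n,im): cv2.imwrite('pics/'+n+'.png',cv2.cvtColor(im,cv2.COLOR_RGB2BGR))
E
python3 - <<'E'
from h import *
for cam in('scene','top'):
    im=capture(cam); save(cam+'0',im); c=calibration(cam); print(cam,c)
    for q,z in(('fitting',.07),('pan_top',.07),('key_top',.075),('scale',0)):
        for d in spot_point(q,cam)[:4]: print(q,np.round(d['uv'],1),round(d['p'],2),np.round(at_z(cam,d['uv'],z),4))
print(current_time_s(),current_tcp_rot())
E
```

```text
scene {'fx': 613.1716131505309, 'fy': 613.1716131505309, 'cx': 313.1128883840257, 'cy': 238.8153711358213, 'position': array([1.31335534, 0.31299032, 0.71606642]), 'attitude': array([ 0.52756634,  0.72074827, -0.36403338, -0.26396096])}
fitting [282.  213.5] 0.95 [ 0.4256 -0.034   0.07  ]
fitting [238.7 337.8] 0.89 [0.7465 0.0161 0.07  ]
fitting [316.1 235.8] 0.77 [0.4738 0.0482 0.07  ]
fitting [202.1 316.6] 0.68 [ 0.7223 -0.0542  0.07  ]
pan_top [325.5 240.3] 0.73 [0.4816 0.0681 0.07  ]
key_top [272.7 310.7] 0.55 [0.6831 0.0451 0.075 ]
key_top [253.6 237.8] 0.51 [ 0.5189 -0.0529  0.075 ]
scale [323.4 271.3] 0.71 [0.4836 0.0652 0.    ]
scale [253.5 233.8] 0.53 [ 0.4136 -0.101   0.    ]
top {'fx': 516.7810676948178, 'fy': 516.7810676948178, 'cx': 323.9209581918503, 'cy': 240.06929694954752, 'position': array([0.43062657, 0.06456965, 0.88423599]), 'attitude': array([ 0.71374311, -0.69776901,  0.05660643, -0.02202017])}
fitting [309.4 267.1] 0.98 [0.4787 0.0476 0.07  ]
fitting [345.  150.2] 0.72 [ 0.6696 -0.0058  0.07  ]
fitting [387.5 172.4] 0.72 [ 0.6351 -0.0754  0.07  ]
fitting [374.  352.9] 0.69 [ 0.3474 -0.056   0.07  ]
pan_top [296.4 265.8] 0.57 [0.4803 0.0681 0.07  ]
key_top [371.2 246.1] 0.5 [ 0.5139 -0.0493  0.075 ]
0.5 [ 9.74925050e-01  2.22533472e-01 -1.64996029e-05 -1.73133457e-05]
```

View pics/scene0.png

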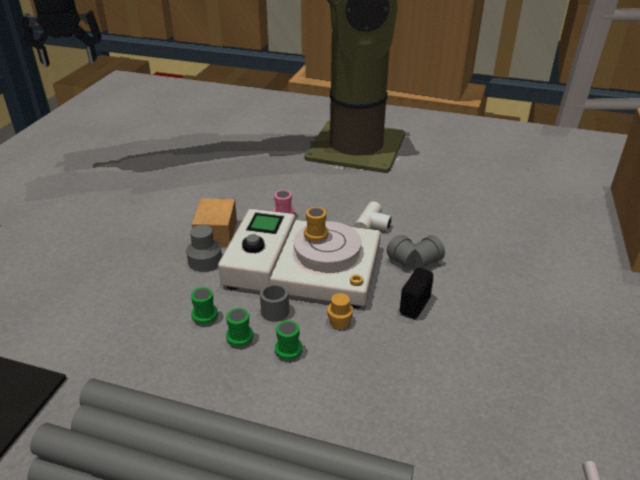

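View pics/top0.png

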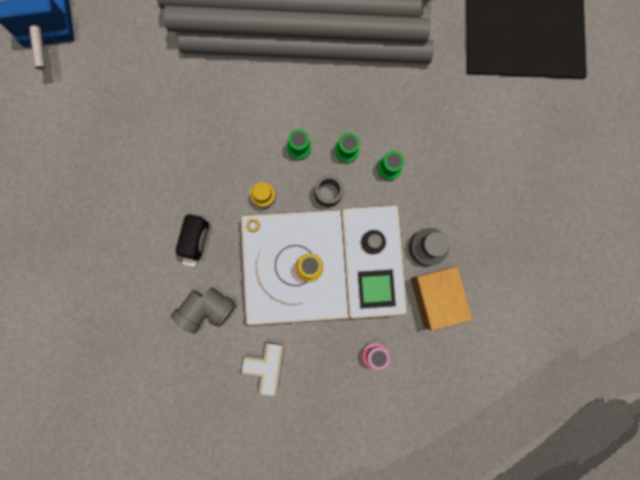

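Top view: the fitting stands on the pan at (309,267), and the ring centre is near (295,266). Look-alikes are the nipple (263,194), the greens (299,143), (348,147) and (392,165), and the pink one (376,356), all of them on the table. I choose the brass one on the pan. In the scene view it is at (316,222). Next I refine both positions with model fits.

```bash
cat >> h.py <<'E'
from scipy.optimize import minimize
T=np.linspace(0,2*np.pi,48,endpoint=False)
def circ(x,y,z,r): return np.c_[x+r*np.cos(T),y+r*np.sin(T),np.full(48,z)]
PROF=[(0,14,7),(7,22,15),(15,16,40),(40,18,54)]
def sil(cam,x,y,s=8):
    m=np.zeros((480*1,640*1),np.uint8)
    for a,r,b in PROF:
        P=np.vstack([circ(x,y,.07+a/1e3,r/1e3),circ(x,y,.07+b/1e3,r/1e3)])
        h=cv2.convexHull((proj(cam,P)*16).astype(np.int32))
        cv2.fillConvexPoly(m,h,255,cv2.LINE_AA,4)
    return m/255.
def fit_fitting(cam,guess):
    ds=[d for d in outline_of('fitting',cam)]
    u0=proj(cam,np.array([guess[0],guess[1],.095]))
    d=min(ds,key=lambda d:np.hypot(*(np.array(d['uv'])-u0)))
    m=cv2.GaussianBlur(d['region'].astype(float),(0,0),1)
    f=lambda p:((cv2.GaussianBlur(sil(cam,p[0]/1e3,p[1]/1e3),(0,0),1)-m)**2).sum()
    x0=np.array(guess[:2])*1e3
    r=minimize(f,x0,method='Nelder-Mead',options=dict(initial_simplex=[x0,x0+[5,0],x0+[0,5]],xatol=.1,fatol=.1))
    return r.x/1e3,r.fun,d['region'].sum()
def fit_ring(cam,im,guess):
    g=cv2.GaussianBlur(cv2.cvtColor(im,cv2.COLOR_RGB2GRAY).astype(np.float32),(0,0),.8)
    def f(p):
        s=lambda r:cv2.remap(g,*[a.reshape(-1,1).astype(np.float32) for a in proj(cam,circ(p[0]/1e3,p[1]/1e3,.07,r)).T],cv2.INTER_LINEAR).ravel()
        return -np.clip((s(.026)+s(.036))/2-s(.0307),-20,20).mean()
    b=min(((f((guess[0]*1e3+i,guess[1]*1e3+j)),i,j) for i in np.arange(-8,8.1,.5) for j in np.arange(-8,8.1,.5)))
    return np.array(guess[:2])+np.array(b[1:])/1e3,b[0]
def look(name,gf,gp,cams=('top','scene')):
    tiles=[];out={}
    for cam in cams:
        im=capture(cam); F,e,n=fit_fitting(cam,gf); P,s=fit_ring(cam,im,gp)
        print(cam,'fit',F.round(4),'err',round(e,1),n,'pan',P.round(4),'sc',round(s,1),'diff mm',((P-F)*1e3).round(1)); out[cam]=(F,P)
        c=proj(cam,np.array([gp[0],gp[1],.08])).astype(int); k=5
        t=cv2.resize(im[c[1]-50:c[1]+50,c[0]-40:c[0]+40],None,fx=k,fy=k,interpolation=cv2.INTER_CUBIC)
        for x,y,z,r,col in((*P,.07,.0307,(255,0,0)),(*P,.07,.06,(255,0,0)),(*F,.085,.022,(0,0,255)),(*F,.124,.018,(0,0,255))):
            q=((proj(cam,circ(x,y,z,r))-(c-[40,50])+.5)*k).astype(int); cv2.polylines(t,[q],True,col,1)
        tiles.append(t)
    save(name,np.hstack(tiles)); return out
E
python3 - <<'E'
from h import *
look('l1',(.479,.0476),(.4805,.068))
for cam in('top','scene'):
    for d in outline_of('key_top',cam)[:3]: print(cam,d['uv'],d['p'],d['region'].sum())
print(inverse_kinematics([.48,.0,.08],[1,0,0,0]),inverse_kinematics([.48,.0,.08],[.7071,.7071,0,0]))
E
```

```text
Traceback (most recent call last):
  File "h.py", line 43, in look
    im=capture(cam); F,e,n=fit_fitting(cam,gf); P,s=fit_ring(cam,im,gp)
                                                    ~~~~~~~~^^^^^^^^^^^
  File "h.py", line 38, in fit_ring
    b=min(((f((guess[0]*1e3+i,guess[1]*1e3+j)),i,j) for i in np.arange(-8,8.1,.5) for j in np.arange(-8,8.1,.5)))
  File "h.py", line 38, in <genexpr>
    b=min(((f((guess[0]*1e3+i,guess[1]*1e3+j)),i,j) for i in np.arange(-8,8.1,.5) for j in np.arange(-8,8.1,.5)))
            ~^^^^^^^^^^^^^^^^^^^^^^^^^^^^^^^^^
  File "h.py", line 37, in f
    return -np.clip((s(.026)+s(.036))/2-s(.0307),-20,20).mean()
                             ~^^^^^^
  File "h.py", line 36, in <lambda>
    s=lambda r:cv2.remap(g,*[a.reshape(-1,1).astype(np.float32) for a in proj(cam,circ(p[0]/1e3,p[1]/1e3,.07,r)).T],cv2.INTER_LINEAR).ravel()
                                                                         ~~~~^^^^^^^^^^^^^^^^^^^^^^^^^^^^^^^^^^^
  File "h.py", line 10, in proj
    c=calibration(cam); q=R.from_quat(c['attitude']).inv().apply(np.asarray(P)-c['position'])
ValueError: time passes only in moves, steps and waits
```

```bash
sed -i 's/^from scipy.spatial.*/&\nimport functools, workcell\ncalibration=functools.lru_cache(None)(workcell.calibration)/' h.py
python3 - <<'E'
from h import *
look('l1',(.479,.0476),(.4805,.068))
for cam in('top','scene'):
    for d in outline_of('key_top',cam)[:3]: print(cam,d['uv'],d['p'],d['region'].sum())
print(inverse_kinematics([.48,.0,.08],[1,0,0,0]),inverse_kinematics([.48,.0,.08],[.7071,.7071,0,0]),current_time_s())
E
```

```text
top fit [0.4773 0.0495] err 15.7 630 pan [0.4805 0.0705] sc -17.9 diff mm [ 3.2 21. ]
scene fit [0.4759 0.0493] err 33.4 670 pan [0.48 0.07] sc -14.8 diff mm [ 4.1 20.7]
top [374.6, 243.9] 0.7 149
scene [254.5, 239.0] 0.52 125
[-0.11558049  0.77913899  0.03176426  2.12334173 -0.09387308  0.24038252
 -1.57258309] [ 0.02388264  0.77940173 -0.19440583  2.1163348   0.49711496  0.28871269
 -0.59487155] 0.9
```

View pics/l1.png

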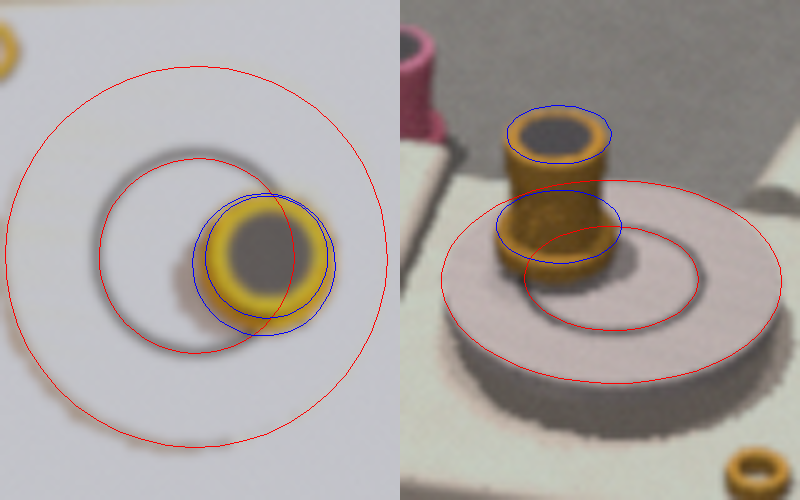

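```bash
sed -i 's/(s(.026)+s(.036))\/2-s(.0307),-20,20).mean()/(s(.0275)+s(.0355))\/2-s(.0315),-20,20).mean()/; s/\.0307,(255/.0315,(255/' h.py
python3 - <<'E'
from h import *
o=look('l2',(.477,.0495),(.482,.0705))
F,P=np.mean([o['top'][0],o['scene'][0]],0),np.mean([o['top'][1],o['scene'][1]],0)
u=(P-F)/np.hypot(*(P-F)); print('F',F,'P',P,'u',u)
Rm=np.c_[[*u,0],[u[1],-u[0],0],[0,0,-1]]   # tool x along u, z down
q=R.from_matrix(Rm).as_quat(); print(q)
s=F-u*.055
grab(20)
move_ptp([*s,.20],q); print(current_joints().round(2) if hasattr(current_joints(),'round') else current_joints())
movel([*s,.0745],feed=.08)
f0=np.array(current_contact_force()); print('f0',f0.round(2))
hit=movel([*(F-u*.025),.0745],feed=.012,force_limit=.7)
p=np.array(current_tcp_pos()); print('hit',hit,p.round(4),(p[:2]-F)@u,np.array(current_contact_force())-f0,current_time_s())
look('l3',F,P)
E
```

```text
top fit [0.4769 0.0495] err 31.6 594 pan [0.4815 0.071 ] sc -17.1 diff mm [ 4.6 21.5]
scene fit [0.4763 0.0486] err 16.4 713 pan [0.48 0.07] sc -14.4 diff mm [ 3.7 21.4]
F [0.47664244 0.04906555] P [0.48075 0.0705 ] u [0.18820902 0.982129  ]
[0.77078175 0.63709928 0.         0.        ]
[ 0.16  0.56 -0.37  2.06  0.35  0.59 -0.65]
f0 [-1.4  -0.75  0.17]
hit True [0.4701 0.0162 0.0743] -0.03354609220426394 [1.51164262 0.38826177 0.31292742] 7.35
top fit [0.4716 0.0541] err 536.8 79 pan [0.4822 0.071 ] sc -13.7 diff mm [10.6 16.9]
scene fit [0.4767 0.0491] err 35.5 671 pan [0.4802 0.07  ] sc -13.0 diff mm [ 3.6 20.9]
```

View pics/l3.png

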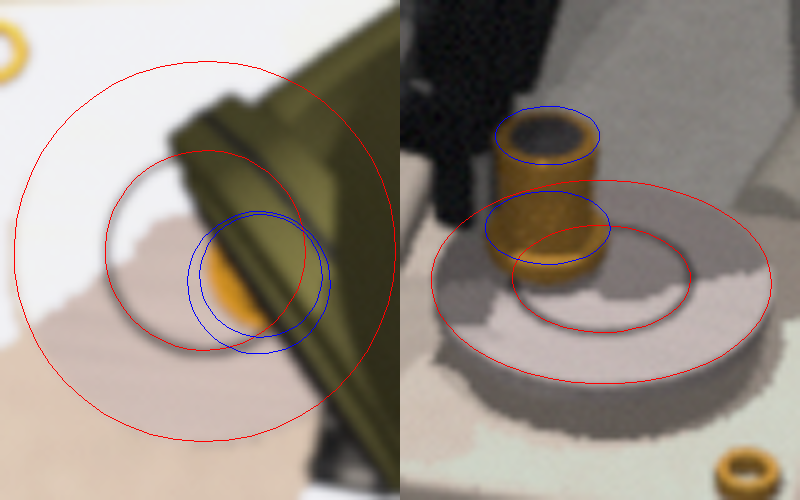

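The arm stopped about where contact is expected, and the fitting hasn't moved. Next is a slow push to about 4 mm short, then I back off and look again.

Run:
```python
from h import *
F=np.array([.4766,.0491]);P=np.array([.4812,.0705]);u=(P-F)/np.hypot(*(P-F))
p=np.array(current_tcp_pos())[:2]
f0=np.array(current_contact_force())
for k in (.010,.004):
    e=P-u*(.033+k)
    h=movel([*e,.0745],feed=.012,force_limit=6)
    print(h,np.array(current_tcp_pos()).round(4),(np.array(current_contact_force())-f0).round(2))
movel([*(e-u*.012),.0745],feed=.02)
movel([*(e-u*.10),.16],feed=.12)
look('l4',P-u*.004,P); print(current_time_s())
```

```text
False [0.4722 0.0285 0.0745] [-0.23 -0.39 -0.83]
False [0.4736 0.0347 0.0745] [ 0.16 -0.63 -1.  ]
top fit [0.4851 0.0659] err 1194.4 604 pan [0.4802 0.07  ] sc -20.0 diff mm [-4.9  4.1]
scene fit [0.4798 0.0681] err 33.1 683 pan [0.4807 0.071 ] sc -14.8 diff mm [0.9 2.9]
11.5333
```

View pics/l4.png

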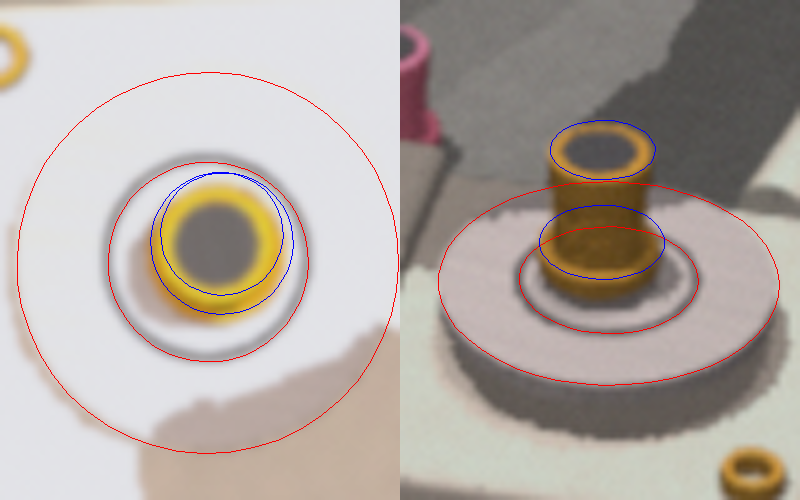

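Top view: ring centre is near (206,256) in the crop and the fitting is about 15 crop px to the right, so it is roughly 4 mm short in y, as intended. Top auto-fit failed (err 1194, no detection), so I ignore it. One more push of 3.5 mm, then the check.

Run:
```python
from h import *
F=np.array([.4766,.0491]);P=np.array([.4812,.0705]);u=(P-F)/np.hypot(*(P-F))
e=P-u*.037
movel([*(e-u*.03),.12],feed=.1); movel([*(e-u*.015),.0745],feed=.06)
h=movel([*(e+u*.0035),.0745],feed=.01,force_limit=6); print(h,np.array(current_tcp_pos()).round(4))
movel([*(e-u*.012),.0745],feed=.02)
movel([*(e-u*.10),.16],feed=.12); pause(.3)
look('l5',P,P); print(current_time_s(),proj('top',np.array([[*P,.07],[*P,.085],[*P,.124]])).round(1))
for cam,z in(('top',.075),('scene',.075)):
    for d in outline_of('key_top',cam)[:2]+spot_point('key_top',cam)[:3]: print(cam,np.round(d['uv'],1),round(d['p'],2),at_z(cam,d['uv'],z).round(4))
for q in('fitting','pan_top'):
    print(q,[(at_z('top',d['uv'],.07).round(4),round(d['p'],2)) for d in spot_point(q,'top')])
# base + console yaw from white outline in top
im=capture('top'); m=((im.min(2)>185)).astype(np.uint8); m=cv2.morphologyEx(m,cv2.MORPH_CLOSE,np.ones((25,25)))
c=max(cv2.findContours(m,0,2)[0],key=cv2.contourArea); print(cv2.minAreaRect(c))
a=im[200:300,235:415]; save('k1',cv2.resize(a,None,fx=4,fy=4,interpolation=cv2.INTER_CUBIC))
```

```text
False [0.4741 0.0377 0.0745]
top fit [0.4831 0.0707] err 38.4 586 pan [0.4802 0.07  ] sc -20.0 diff mm [-2.9 -0.7]
scene fit [0.4806 0.0703] err 39.5 677 pan [0.4807 0.07  ] sc -14.4 diff mm [ 0.1 -0.3]
18.0417 [[294.9 265.2]
 [294.8 264.6]
 [294.7 262.9]]
top [371.8 244.9] 0.72 [ 0.5158 -0.0502  0.075 ]
top [373.4 242.1] 0.65 [ 0.5203 -0.0527  0.075 ]
scene [252.3 237. ] 0.62 [ 0.5174 -0.056   0.075 ]
scene [252.4 236.4] 0.48 [ 0.5157 -0.0565  0.075 ]
fitting [(array([ 0.6367, -0.0747,  0.07  ]), 0.91), (array([0.6733, 0.0747, 0.07  ]), 0.86), (array([0.4857, 0.0723, 0.07  ]), 0.71), (array([ 0.3397, -0.0556,  0.07  ]), 0.66), (array([ 0.6685, -0.002 ,  0.07  ]), 0.61)]
pan_top [(array([0.4803, 0.0669, 0.07  ]), 0.72)]
((320.53143310546875, 300.0820007324219), (187.16683959960938, 156.03057861328125), 89.6075668334961)
```

View pics/l5.png

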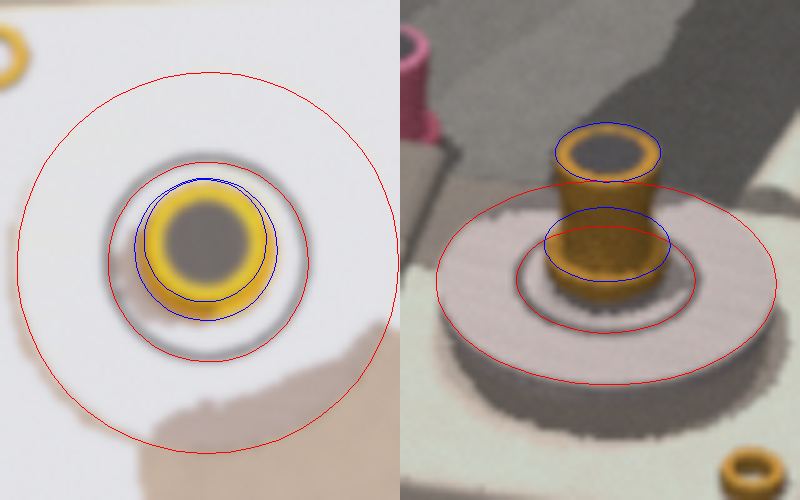

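View pics/k1.png

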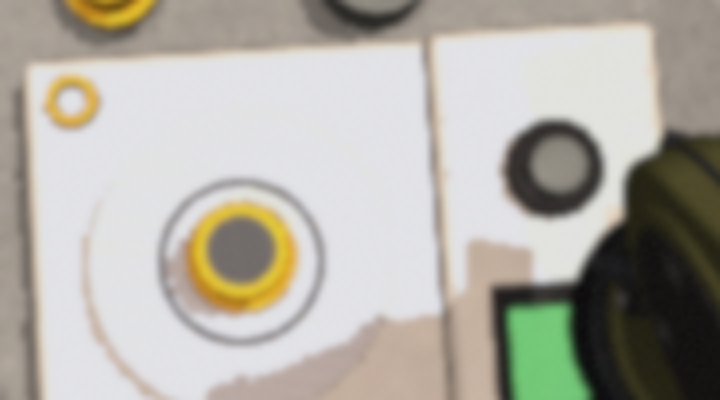

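The fitting is centred: concentric in both views and within about 2 mm (k1: ring (242,261), collar about (241,256)). The key's grey top is at k1 (558,166), pixel (374,241). The mean of the two cameras is about (0.5195,-0.055), 131 mm from the pan centre as specified. Now I press it.

Run:
```python
from h import *
print(at_z('top',(374.1,241.1),.075),at_z('top',(373.1,241.6),.07))
K=np.array([.5195,-.055])
movel([*K,.14],feed=.12); movel([*K,.085],feed=.06); pause(.3)
f0=np.array(current_contact_force())
h=movel([*K,.0694],feed=.015,force_limit=12)
pause(.3)
print(h,np.array(current_tcp_pos()).round(4),(np.array(current_contact_force())-f0).round(2))
movel([*K,.09],feed=.03); movel([.45,-.12,.22],feed=.15); pause(.3)
look('l6',(.4812,.0705),(.4812,.0705)); print(current_time_s(),np.array(current_tcp_pos()).round(3))
```

```text
[ 0.52193661 -0.05384631  0.075     ] [ 0.52165814 -0.05298142  0.07      ]
True [ 0.5196 -0.055   0.074 ] [-2.68  1.08  8.67]
top fit [0.4819 0.0706] err 9.9 648 pan [0.4802 0.07  ] sc -20.0 diff mm [-1.7 -0.6]
scene fit [0.4793 0.0703] err 47.1 667 pan [0.4807 0.07  ] sc -14.3 diff mm [ 1.4 -0.3]
23.9833 [ 0.45 -0.12  0.22]
```

View pics/l6.png

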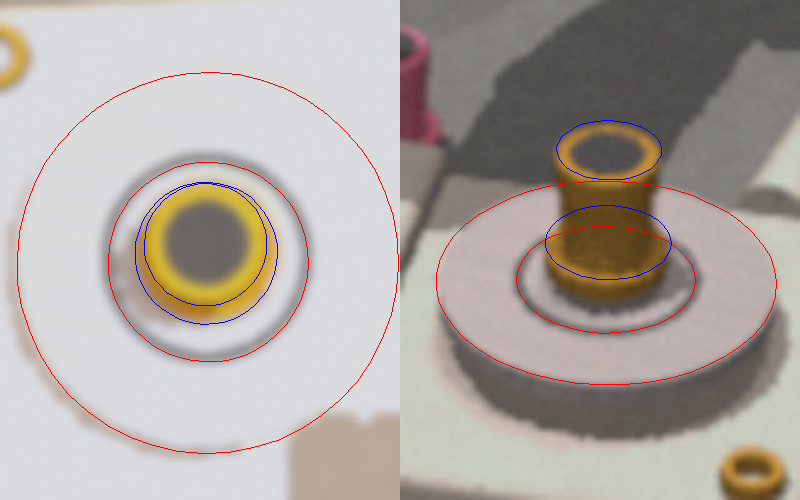

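The fitting is undisturbed, but the press stopped at z=0.074 with about 9 N, which is ambiguous. I'll press again in small steps and log the force curve.

Run:
```python
from h import *
K=np.array([.5205,-.0545])
movel([*K,.10],feed=.15); movel([*K,.083],feed=.05); pause(.3)
f0=np.array(current_contact_force()); z=.083
while z>.0692:
    z-=.001; movel([*K,z],feed=.02); pause(.1)
    f=(np.array(current_contact_force())-f0)[2]; print(round(z,4),round(current_tcp_pos()[2],4),round(f,2))
    if f>22: break
im=capture('scene'); save('k2',cv2.resize(im[190:290,190:310],None,fx=5,fy=5,interpolation=cv2.INTER_CUBIC))
pause(.2); print(current_time_s(),(np.array(current_contact_force())-f0).round(2))
```

```text
0.082 0.082 -0.48
0.081 0.081 -1.31
0.08 0.08 -0.17
0.079 0.0791 -0.0
0.078 0.0781 2.5
0.077 0.077 2.6
0.076 0.076 2.9
0.075 0.075 2.06
0.074 0.0741 4.18
0.073 0.0739 12.63
0.072 0.0737 21.97
0.071 0.0736 29.32
30.4 [-4.14  0.33 29.7 ]
```

View pics/k2.png

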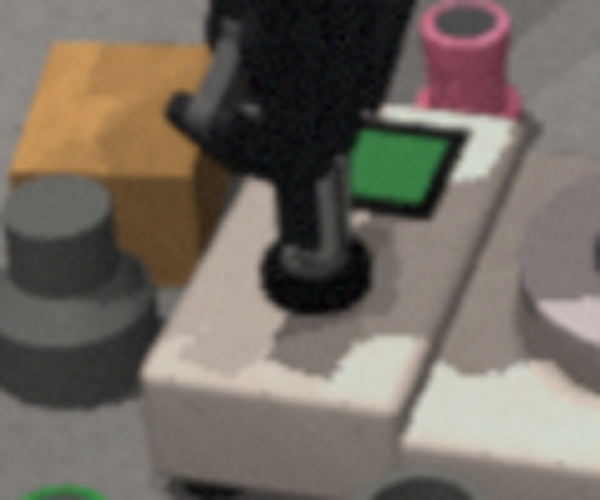

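The curve shows the key: the spring engages at z≈0.0785 at 2.5–4 N and hits a hard stop at ≈0.074. That is about 5 mm of travel, so it is fully down. I release, check and hand in.

Run:
```python
from h import *
movel([.5205,-.0545,.10],feed=.04); movel([.45,-.12,.24],feed=.15); pause(.5)
o=look('l7',(.4812,.0705),(.4812,.0705)); 
im=capture('top'); save('fin',cv2.resize(im[110:400,165:485],(800,725))[:600]); print(current_time_s())
close_job()
```

```text
top fit [0.471  0.0739] err 1228.3 638 pan [0.4802 0.07  ] sc -20.0 diff mm [ 9.2 -3.9]
scene fit [0.48   0.0705] err 40.5 673 pan [0.4807 0.07  ] sc -14.2 diff mm [ 0.7 -0.5]
33.3083
the job is handed in; nothing more can be done
```

View pics/fin.png

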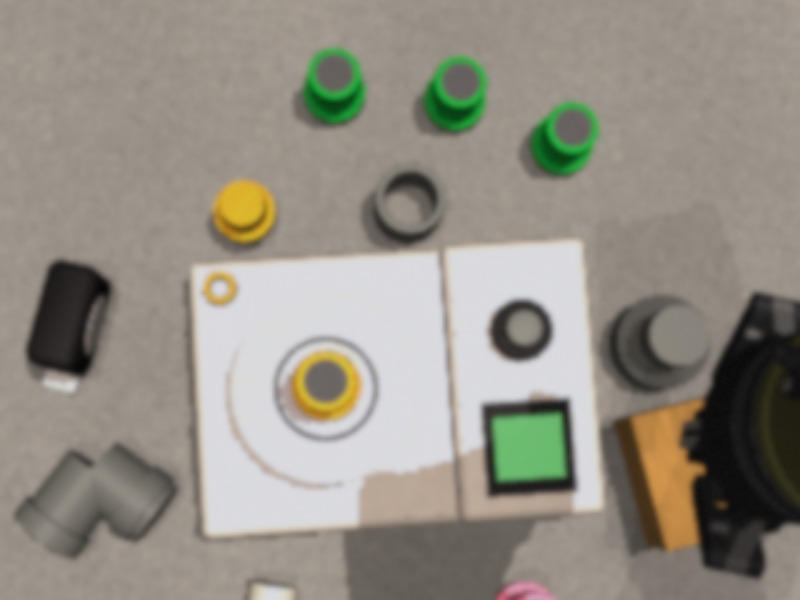

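The fitting now stands in the middle of the ring, the key has been pressed fully down and released, and the job is handed in at about 33 s. I moved the fitting about 21 mm with two slow pushes at its collar.

- **Fitting position:** the last scene-camera fit puts it about 1 mm from the ring centre. An earlier top-camera fit, after the first key press, gave about 1.8 mm. In the final top picture it stands upright and concentric with the ring (ring at about (326,388), fitting at (325,385)).
- **Key:** I pressed it twice. The first press stopped on its force limit at z = 0.074, which was ambiguous. The second press showed a spring from z ≈ 0.0785 and a hard stop at ≈ 0.074, about 5 mm of travel, with about 30 N on the stop. I did not measure directly that the key came back up after the arm lifted; it looks unobstructed in the final picture.
- **Other things:** they look unmoved in the final picture, but the gripper partly hides the carton there, and the tee and the pink fitting are cut off by the crop.
- **Checks that disagreed:** in the final check, as once before, the automatic top-camera fit failed: its error of over 1200 means the network did not find the fitting. I judged those top views by eye and by the scene camera. The top-camera ring fit was also about 1–2 mm off in x against the picture, well inside the 7 mm limit.

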